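# Release the larger milling ball from the two-lane feeder

## Task

The bench feeder keeps a larger and a smaller porcelain milling ball behind the gates of its two sloping lanes. Push the catch tray along its rail, up against the end stop below the lane with the larger ball, then press that lane's paddle well down so the gate lifts and the larger ball rolls into the tray, and let the paddle come back up so the gate shuts. Keep the smaller ball shut in its lane, do not touch either ball, pick nothing up, and leave the jars, bowls and tools round about where they stand.

Things in the scene. Friction and masses are not known exactly. Their poses are not given: they have to be found in the camera images.
- feeder: Fixed metal feeder on a base plate 390 x 230 x 12 mm (x -130 to 260 mm). Origin on the bench at mid-width, z up, x downhill along the lanes, y across. Two open-topped lanes, 44 mm wide inside, centred at y = +55 mm (lane a) and -55 mm (lane b), sloping 8 degrees from x = -60 to the outlets at x = 127 mm. Levers pivot at x = -20, z = 135 mm, on posts 146 mm high; gates at x = 80 mm.
- outlet_a (a point): Middle of lane a's floor at its open outlet, 66 mm above the bench; the catch tray's rail crosses below both outlets.
- outlet_b (a point): The same for lane b.
- paddle_a (a point): Middle of the top of lane a's paddle, a flat plate 50 x 50 mm and 8 mm thick, 141 mm above the bench when up, centred across its lane. It swings down round the pivot, 130 mm away along the feeder's +x.
- paddle_b (a point): The same for lane b.
- lever_a (a joint): Angle of lane a's lever: 0 gate shut, paddle level; grows as the paddle is pressed, up to a stop at 0.45 rad (paddle 57 mm lower). A spring returns it: about 1.5 N at first, 4.5 N at the bottom. The smaller ball passes from about 0.17 rad, the larger from about 0.3; at 0.38 rad (paddle down 48 mm) the gate is well clear.
- lever_b (a joint): The same for lane b.
- tray (a joint): Position of the catch tray along its rail = its y in the feeder's frame: -0.055 m at the stop below lane b, +0.055 m at the stop below lane a; starts between. It slides with 1.5 N of friction and stays where it is left.
- tray_floor (a point): Middle of the tray's inner floor, 22 mm above the bench; axes as the feeder's. Open tray 106 mm (x) by 84 mm (y) outside, walls 4 mm, rim 55 mm above the bench.
- tab_top (a point): Middle of the top edge of the tray's upright push tab, a plate 36 mm (feeder x) by 8 mm thick (feeder y) on the tray's outer end, 103 mm above the bench; it may be pushed either way on its flat faces anywhere down to 60 mm above the bench. The space on both sides of it is free.
- ball_large: Larger white porcelain ball, 38 mm across, origin at its centre; starts behind the gate of lane a or lane b.
- ball_small: Smaller white porcelain ball, 26 mm across, origin at its centre; starts behind the other gate.
- amber_jar: amber glass jar with black cap, 60 mm wide, 85 mm tall, beside the feeder; to be left alone. Origin under its middle.
- sample_jar: white plastic jar, 48 mm wide, 70 mm tall, beside the feeder; to be left alone. Origin under its middle.
- crucible: white porcelain cup, 54 mm wide, 40 mm tall, beyond the paddle end of the feeder; to be left alone. Origin under its middle.
- mortar: white porcelain bowl, 100 mm wide, 55 mm tall, near the paddle end; to be left alone. Origin under its middle.
- spatula: spatula with wooden handle, 180 mm long, lying flat beyond the tray end; to be left alone. Origin under its middle.
- sieve_ring: brass ring, 70 mm wide, 30 mm tall, near the tray end; to be left alone. Origin under its middle.

How it is judged:
On the way, in this order (a step that is already met when the one before it is completed fails the run):
1. the tray is at the stop below the lane of the larger ball (within 8 mm) while that ball still waits behind its gate (((y of ball_small in the frame of feeder below 0 m and value of joint tray above 0.047 m) or (y of ball_small in the frame of feeder above 0 m and value of joint tray below -0.047 m)) and x of ball_large in the frame of feeder below 0.085 m and z of ball_large in the frame of feeder above 0.07 m), for 0.2 s.
2. that lane's lever is pressed past 0.28 rad (((y of ball_small in the frame of feeder below 0 m and value of joint lever_a above 0.28 rad) or (y of ball_small in the frame of feeder above 0 m and value of joint lever_b above 0.28 rad))), for 0.1 s.
3. the larger ball is in the tray (x of ball_large in the frame of tray_floor between -0.045 and 0.045 m and y of ball_large in the frame of tray_floor between -0.036 and 0.036 m and z of ball_large in the frame of tray_floor below 0.03 m), for 0.2 s.
At the end, for the whole second after the job is handed in: The larger ball lies in the tray (its centre inside the walls and less than 30 mm above the tray floor, slower than 0.1 m/s), the tray is within 10 mm of the stop below that lane, both levers are back up (under 0.05 rad) and the smaller ball is still in its lane behind the gate (all of step 3 and ((y of ball_small in the frame of feeder below 0 m and value of joint tray above 0.045 m) or (y of ball_small in the frame of feeder above 0 m and value of joint tray below -0.045 m)) and value of joint each of lever_a, lever_b below 0.05 rad and x of ball_small in the frame of feeder below 0.085 m and z of ball_small in the frame of feeder above 0.07 m and linear speed of ball_large below 0.1 m/s); the robot touches nothing.
It fails at once if the smaller ball's gate is opened (lever past 0.12 rad) ((y of ball_small in the frame of feeder above 0 m and value of joint lever_a above 0.12 rad) or (y of ball_small in the frame of feeder below 0 m and value of joint lever_b above 0.12 rad)).
It fails at once if the smaller ball leaves its lane (not (x of ball_small in the frame of feeder below 0.085 m and z of ball_small in the frame of feeder above 0.07 m)).
It fails at once if the robot touches a ball (contact force between any of the fingers, the arm and ball_large above 0.3 N or contact force between any of the fingers, the arm and ball_small above 0.3 N).
It fails at once if a ball is lifted (z of any of ball_large, ball_small in the frame of feeder above 0.125 m).
It fails at once if a bystander is moved more than 20 mm or lifted (distance of any of amber_jar, sample_jar, crucible, mortar, spatula, sieve_ring from where it was at the start of the episode above 0.02 m).
It also fails if it takes over 45 s, if anything falls off the work surface, if the arm or the gripper's body presses on something with over 40 N, if the wrist force passes 120 N, or if a joint passes its speed limit or range.

## Robot

A 7-joint arm with a two-finger parallel gripper is mounted at the origin on the work surface. World frame = base frame: x ahead of the robot, y to its left, z up, the work surface at z = 0. Lengths are in m, angles in rad, forces in N, time in s.
With the tool pointing down it reaches from about 0.35 to 0.9 m from the base axis. Payload 8.1 kg.
Tool frame: the origin (TCP) lies between the finger pads; the fingertips stand ahead of it and the grasp point (between the pads) is the TCP (arm.nose_length is the z of the fingertips in the tool frame, in m); z points along the fingers, y is the line along which they close (so a half turn about z gives the same grasp; the last joint's range is limited). The gripper opens to 92 mm and grips with 3 to 60 N. Pads are 19 mm wide; open, the fingers measure 130 mm over their backs; the gripper's body (75 mm by 190 mm) begins 47 mm behind the grasp point.
Start: joints at [-1.279, 0.434, 0.025, 1.573, -0.012, 1.134, -0.075], TCP at [0.24, 0.577, 0.246] pointing down, gripper open.
Joint ranges: [-2.62, 2.62], [-0.44, 2.09], [-1.27, 1.32], [0.08, 2.57], [-1.32, 4.46], [0.12, 2], [-2.74, 2.74]. Speed limits (rad/s): [2.22, 2.22, 3.01, 3.01, 3.14, 3.14, 3.14].

## Interface

Orientations are given as a rotation vector (axis times angle).
In Python, from cell import sensors, optics, arm gives the robot as it stands.
- The arm moves only by the tool arm_command, never from a script. Its argument "deltas" is one flat list of numbers, 7 for each row, row after row: the turn, a rotation vector about the world's x, y, z as a fraction of full scale, then the shift along the world's x, y, z as a fraction of full scale, then the finger opening in mm, from 0 to 91.8. In form: [wx, wy, wz, dx, dy, dz, fingers, wx, wy, wz, dx, dy, dz, fingers, ...]. A call has 1 to 20 rows; each row is the pose to reach, as a shift and turn from the pose commanded when the call began; what a row does not reach only later rows make up. Full scale, the value 1, is 1 m for a shift and 90 degrees for a turn. A row lasts 1/10 s, in which the tool goes at most 50 mm and 8.59 degrees, less where a joint would pass 70% of its speed; a pose out of reach is approached as far as the arm can. A call with a number of a shift or a turn outside -1 to 1 is refused whole. A call with a gripper value outside its range is refused whole. The fingers move at their own pace and stop on an object; "force" is the grip in N (left out, the last holds). Time passes only in rows, so rows that repeat a pose let the fingers close. It gives the time, the measured TCP pose, the force, the opening and the grip force at its end, in the units of the state.
- sensors.observe(): the state, without advancing time (a new reading comes with each control period).
- optics.get_image(name): name is "scene" or "top" or "wrist"; returns the picture (480x640x3 uint8, blue, green, red); there is no depth.
- optics.calibration(name): a dict with "camera_matrix" (3x3 intrinsics, pixels), "rvec" (rotation vector, rad) and "tvec" (3), from world to camera coordinates, as OpenCV has them. Camera axes: x right, y down, z forward; pixel columns grow to the right and rows downward; lengths in m; the calibration is good to about 2 mm. The wrist camera is an equidistant fisheye: a pixel r from the principal point sees the ray r / f radians off the axis. A picture is of the moment at which its call begins: read the wrist's pose just before it. calibration takes no time and is no camera call; for the wrist camera it gives the pose at the moment of the call.
- arm.sign_off(): hands the job in; it is judged then, once.
The state is a dict: "clock": time; "joints": joint angles; "dq": joint speeds; "joint_efforts": joint torques, N m; "position": TCP position; "ee_rot": TCP orientation; "force": force on the tool from outside, world axes, zero at the start; "ft_torque": the same for the moment, N m; "width": opening from 0.0 (shut) to 1.0 (fully open); "gripper_force": force on a finger pad.
Only numpy, scipy, OpenCV 4.12 (cv2) and the standard library are available. Lean on these libraries where they do the work, as an engineer would, in place of code of your own. Each camera call takes 0.05 s, during which the arm holds its last target. There are 200 camera calls.

## Working session

There is one attempt and no reset: what is moved stays moved. The work goes in short steps, Python scripts to look and compute and a tool call to move; the robot and the scene stay as the last step left them, time stands still between calls to the robot, and variables do not carry over. Pictures are saved under pics/ and viewed, at most 10 in all, crops included, and the job is handed in when it is done.

Besides the shell and the picture viewer there is one more tool, called after "Request:" by a JSON object that holds its "method" and its "body". arm_command: Moves the arm, as the interface text tells. Its arguments: {"type":"object","properties":{"deltas":{"type":"array","items":{"type":"number"}},"force":{"type":"number"}},"required":["deltas"]}

```bash
mkdir -p pics; python3 - <<'E'
from cell import sensors, optics, arm
import cv2
for n in ("top","scene"):
    cv2.imwrite(f"pics/{n}1.png",optics.get_image(n))
    c=optics.calibration(n);print(n,c)
s=sensors.observe();print(s['clock'],s['position'],s['ee_rot'],s['force'],arm.nose_length)
E
```

```text
top {'camera_matrix': array([[598.35662552,   0.        , 317.29412316],
       [  0.        , 598.35662552, 241.14479804],
       [  0.        ,   0.        ,   1.        ]]), 'rvec': array([ 2.10513245, -2.12290396,  0.22489509]), 'tvec': array([0.02979395, 0.62458238, 0.99336676])}
scene {'camera_matrix': array([[464.57513945,   0.        , 314.25900972],
       [  0.        , 464.57513945, 246.30858838],
       [  0.        ,   0.        ,   1.        ]]), 'rvec': array([ 1.81866988,  1.96948607, -0.5683196 ]), 'tvec': array([-0.00562028, -0.46521462,  1.29993022])}
0.1 [0.24029005 0.57651441 0.24501116] [-6.16185798e-01 -3.08045269e+00  2.20774128e-03] [-0.15326853  1.28914034 -0.25295114] 0.019
```

View pics/top1.png

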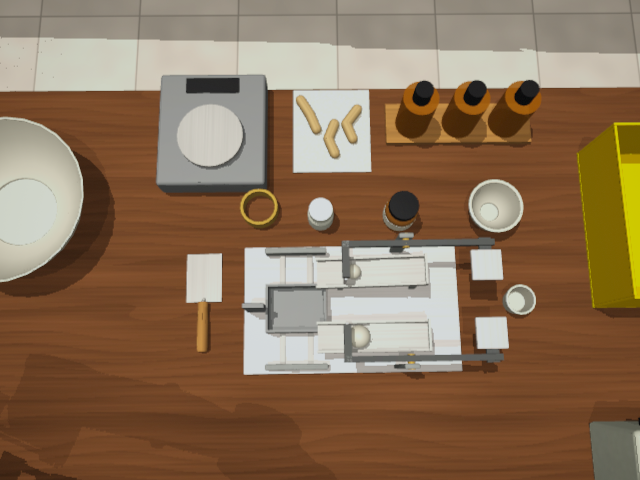

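View pics/scene1.png

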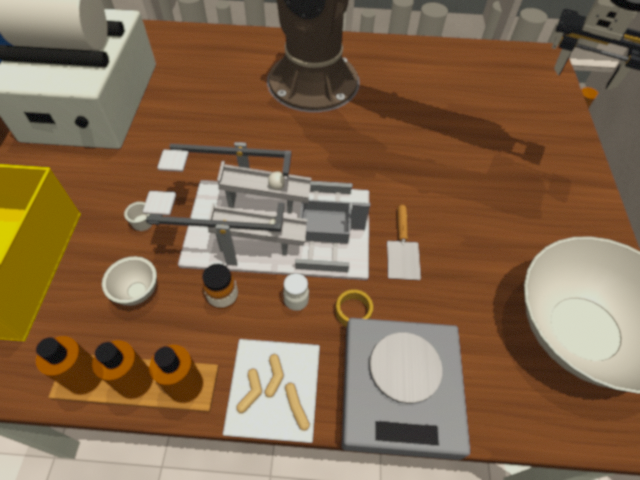

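The top view shows the feeder with its outlets to the left and paddles to the right at about (487,265) and (491,333). The tray is at (297,308) and its tab at (254,306). The lower ball at (360,337) looks larger than the upper one at (354,271). The lower lane should be lane a, because x points left in the image.

```bash
cat > h.py <<'E'
import numpy as np, cv2
from cell import sensors, optics, arm
def ray(n,px,z):
    c=optics.calibration(n);R=cv2.Rodrigues(c['rvec'])[0];o=-R.T@c['tvec']
    p=cv2.undistortPoints(np.array(px,float).reshape(-1,1,2),c['camera_matrix'],None)[:,0]
    d=np.c_[p,np.ones(len(p))]@R
    return o+d*((z-o[2])/d[:,2])[:,None]
def proj(n,P):
    c=optics.calibration(n);return cv2.projectPoints(np.array(P,float).reshape(-1,3),c['rvec'],c['tvec'],c['camera_matrix'],None)[0][:,0]
E
python3 - <<'E'
from h import *
im=cv2.imread('pics/top1.png');h=cv2.cvtColor(im,cv2.COLOR_BGR2HSV)
m=((h[...,1]<60)&(h[...,2]>90)).astype(np.uint8)*255
def comp(m,x0,y0,x1,y1):
    k=np.zeros_like(m);k[y0:y1,x0:x1]=m[y0:y1,x0:x1]
    return max(cv2.findContours(k,0,2)[0],key=cv2.contourArea)
P={}
for n,b in dict(b=(465,243,510,284),a=(466,312,515,353)).items():
    r=cv2.minAreaRect(comp(m,*b));w=ray('top',cv2.boxPoints(r),.141)
    P[n]=w.mean(0);print('paddle',n,r,w.mean(0).round(4),np.linalg.norm(w[0]-w[1]),np.linalg.norm(w[1]-w[2]))
r=cv2.minAreaRect(comp(m,238,236,466,380));w=ray('top',cv2.boxPoints(r),.012)
print('plate',r,w.round(4),w.mean(0))
# feeder frame from paddles
ey=P['a']-P['b'];print('sep',np.linalg.norm(ey));ey/=np.linalg.norm(ey);ex=np.array([ey[1],-ey[0],0])
O=(P['a']+P['b'])/2+ex*.15;O[2]=0;print('O',O,'ex',ex,'ey',ey,'yaw',np.degrees(np.arctan2(ex[1],ex[0])))
F=lambda p:O+p[0]*ex+p[1]*ey+np.array([0,0,p[2]])
for n,p in dict(plate=(.065,0,.012),c1=(.26,.115,.012),c2=(-.13,-.115,.012),outa=(.127,.055,.066)).items():print(n,F(p),proj('top',F(p)))
inv=lambda w:((w-O)@ex,(w-O)@ey)
print('tab feeder',inv(ray('top',[(253,306)],.103)[0]),'ray',ray('top',[(253,306)],.103))
print('tray floor',inv(ray('top',[(297,310)],.022)[0]))
for b in((354,271),(360,337)):print('ball',inv(ray('top',[b],.09)[0]))
for n,p in dict(amber=((403,207),.085),mort=((496,206),.055),cruc=((520,300),.04)).items():print(n,ray('top',[p[0]],p[1]))
cv2.imwrite('pics/crop.png',cv2.resize(im[230:385,235:535],None,fx=2.6,fy=2.6,interpolation=cv2.INTER_CUBIC))
E
```

```text
paddle b ((486.0, 262.5), (33.0, 32.0), 90.0) [ 0.5712 -0.2495  0.141 ] 0.05246568772739736 0.05462596011979079
paddle a ((491.5, 334.5), (35.0, 33.0), 90.0) [ 0.4552 -0.2504  0.141 ] 0.05278928157072975 0.055135254423096344
plate ((354.0075988769531, 306.46185302734375), (132.15634155273438, 224.15499877929688), 89.06591033935547) [[ 0.6351  0.1662  0.012 ]
 [ 0.6387 -0.2509  0.012 ]
 [ 0.3982 -0.2404  0.012 ]
 [ 0.3954  0.1582  0.012 ]] [ 0.51682304 -0.04169851  0.012     ]
sep 0.11601525101218679
O [ 0.51195023 -0.09995728  0.        ] ex [-0.00845848  0.99996423  0.        ] ey [-0.99996423 -0.00845848  0.        ] yaw 90.48464070080769
plate [ 0.51140043 -0.03495961  0.012     ] [[350.48513627 307.97503811]]
c1 [0.39475514 0.15906069 0.012     ] [[242.54537118 374.71222132]]
c2 [ 0.62804572 -0.22897991  0.012     ] [[453.56070938 244.24529587]]
outa [0.45587797 0.02657296 0.066     ] [[316.97588551 337.76011839]]
tab feeder (np.float64(0.2327659638227525), np.float64(0.0026747638915972046)) ray [[0.50730672 0.13277773 0.103     ]]
tray floor (np.float64(0.16190450091122185), np.float64(0.0029657898164340574))
ball (np.float64(0.06191523704966943), np.float64(-0.05549383088268477))
ball (np.float64(0.05522407002456195), np.float64(0.05611028732477952))
amber [[ 0.68068348 -0.12643754  0.085     ]]
mort [[ 0.68933076 -0.29956976  0.055     ]]
cruc [[ 0.52031524 -0.33482605  0.04      ]]
```

View pics/crop.png

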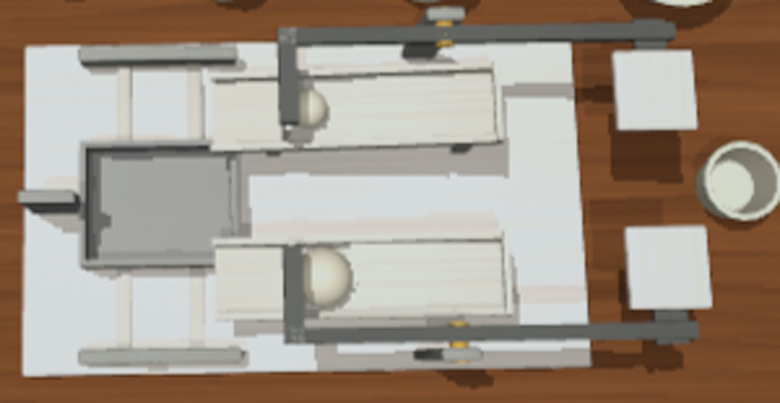

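The crop confirms the larger ball is in the lower lane (lane a) and the smaller one in lane b. The tab top is at crop (46,197). I'll refine the frame using the corners visible in the crop.

```bash
python3 - <<'E'
from h import *
c=lambda l:np.array(l)/2.6+[235,230]-.3
pl=ray('top',c([(24,46),(571,43),(590,367),(22,375)]),.012)
f=np.array([[.26,-.115],[-.13,-.115],[-.13,.115],[.26,.115]])
pa=ray('top',c([(654,90),(668,267.5)]),.141)
src=np.r_[f,[[-.15,-.055],[-.15,.055]]];dst=np.r_[pl,pa][:,:2]
s=src-src.mean(0);d=dst-dst.mean(0)
U,_,V=np.linalg.svd(s.T@d);R=V.T@np.diag([1,np.linalg.det(V.T@U.T)])@U.T
t=dst.mean(0)-R@src.mean(0)
print('yaw',np.degrees(np.arctan2(R[1,0],R[0,0])),'O',t,'res mm',((dst-(src@R.T+t))*1e3).round(1))
tab=ray('top',c([(46,197)]),.103)[0];print('tab',tab,'feeder',R.T@(tab[:2]-t))
for y in(-.055,.055):print('paddle',R@[-.15,y]+t,'tabstop',R@[.233,y]+t)
from scipy.spatial.transform import Rotation as Q
T=Q.from_rotvec(sensors.observe()['ee_rot']);print(T.as_matrix().round(3))
yaw=np.arctan2(R[1,0],R[0,0])
for k in(0,np.pi):
  G=Q.from_euler('z',yaw+k)*Q.from_matrix(np.array([[0,1,0],[1,0,0],[0,0,-1]]))  # tool y=feeder x
  print('turn (90deg units)',(G*T.inv()).as_rotvec()/(np.pi/2))
E
```

```text
yaw 90.25066596828073 O [ 0.51159179 -0.10046159] res mm [[-0.2  0.4]
 [-2.9 -0.2]
 [ 0.9  0.4]
 [ 0.6 -1. ]
 [ 0.8  0.6]
 [ 0.8 -0.1]]
tab [0.5081986  0.13380122 0.103     ] feeder [0.23427542 0.00236827]
paddle [ 0.5672475  -0.25021954] tabstop [0.5655719 0.1327768]
paddle [ 0.45724855 -0.25070078] tabstop [0.45557295 0.13229556]
[[-0.923  0.385 -0.   ]
 [ 0.385  0.923 -0.001]
 [-0.    -0.001 -1.   ]]
turn (90deg units) [ 9.00926573e-04 -7.20607503e-05  2.54154827e-01]
turn (90deg units) [-1.00142120e-04 -1.25200885e-03 -1.74584474e+00]
```

Request:
{"method": "arm_command", "body": {"deltas": [0, 0, 0.254, 0.1, -0.437, 0, 0, 0, 0, 0.254, 0.1, -0.437, 0, 0, 0, 0, 0.254, 0.1, -0.437, 0, 0, 0, 0, 0.254, 0.1, -0.437, 0, 0, 0, 0, 0.254, 0.1, -0.437, 0, 0, 0, 0, 0.254, 0.1, -0.437, 0, 0, 0, 0, 0.254, 0.1, -0.437, 0, 0, 0, 0, 0.254, 0.1, -0.437, 0, 0, 0, 0, 0.254, 0.1, -0.437, 0, 0, 0, 0, 0.254, 0.1, -0.437, 0, 0, 0, 0, 0.254, 0.305, -0.437, 0, 0, 0, 0, 0.254, 0.305, -0.437, 0, 0, 0, 0, 0.254, 0.305, -0.437, 0, 0, 0, 0, 0.254, 0.305, -0.437, 0, 0, 0, 0, 0.254, 0.305, -0.437, 0, 0, 0, 0, 0.254, 0.305, -0.437, 0, 0, 0, 0, 0.254, 0.305, -0.437, 0, 0, 0, 0, 0.254, 0.305, -0.437, 0, 0]}}

```text
clock: 1.9
position: [0.544, 0.1403, 0.2459]
ee_rot: [0.008, -3.141, -0.001]
force: [0.3, 0.2, 0.2]
width: 0.002
gripper_force: 0.0
```

Request:
{"method": "arm_command", "body": {"deltas": [0, 0, 0, 0, 0, -0.05, 0, 0, 0, 0, 0, 0, -0.1, 0, 0, 0, 0, 0, 0, -0.154, 0, 0, 0, 0, 0, 0, -0.154, 0, 0, 0, 0, 0, 0, -0.154, 0, 0, 0, 0, -0.01, 0, -0.154, 0, 0, 0, 0, -0.02, 0, -0.154, 0, 0, 0, 0, -0.025, 0, -0.154, 0, 0, 0, 0, -0.03, 0, -0.154, 0, 0, 0, 0, -0.035, 0, -0.154, 0, 0, 0, 0, -0.04, 0, -0.154, 0, 0, 0, 0, -0.045, 0, -0.154, 0, 0, 0, 0, -0.045, 0, -0.154, 0, 0, 0, 0, -0.045, 0, -0.154, 0]}}

```text
clock: 3.3
position: [0.4999, 0.1398, 0.0915]
ee_rot: [0.007, -3.14, 0.0]
force: [0.6, 0.9, -0.0]
width: 0.0
gripper_force: 0.0
```

Request:
{"method": "arm_command", "body": {"deltas": [0, 0, 0, -0.005, 0, 0, 0, 0, 0, 0, -0.01, 0, 0, 0, 0, 0, 0, -0.015, 0, 0, 0, 0, 0, 0, -0.02, 0, 0, 0, 0, 0, 0, -0.024, 0, 0, 0, 0, 0, 0, -0.028, 0, 0, 0, 0, 0, 0, -0.03, 0, 0, 0, 0, 0, 0, -0.032, 0, 0, 0, 0, 0, 0, -0.032, 0, 0, 0]}}

```text
clock: 4.2
position: [0.4709, 0.14, 0.0923]
ee_rot: [-0.006, 3.136, 0.001]
force: [9.6, -2.0, -5.6]
width: 0.004
gripper_force: 4.7
```

```bash
python3 - <<'E'
from h import *
im=optics.get_image('scene')
cv2.imwrite('pics/s2.png',cv2.resize(im[120:300,120:440],None,fx=2.4,fy=2.4,interpolation=cv2.INTER_CUBIC))
print(sensors.observe()['force'])
E
```

```text
[ 9.65001697 -1.32854174 -5.63160462]
```

View pics/s2.png

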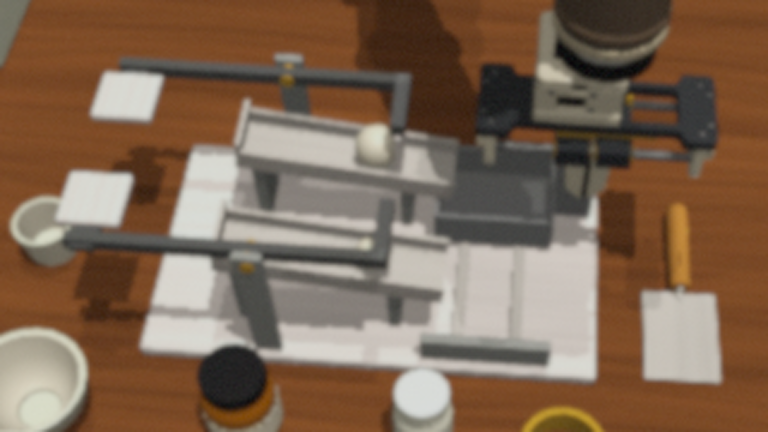

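The tray is under lane a, and the 9.6 N reading shows it is against the stop. Both balls are still behind their gates. Next I'll back off and move over paddle a.

Request:
{"method": "arm_command", "body": {"deltas": [0, 0, 0, 0.01, 0, 0, 0, 0, 0, 0, 0.03, 0, 0, 0, 0, 0, 0, 0.03, 0, 0.05, 0, 0, 0, 0, 0.03, 0, 0.1, 0, 0, 0, 0, 0.03, 0, 0.16, 0, 0, 0, 0, 0.03, 0, 0.16, 0, 0, 0, 0, -0.01, -0.39, 0.16, 0, 0, 0, 0, -0.01, -0.39, 0.16, 0, 0, 0, 0, -0.01, -0.39, 0.16, 0, 0, 0, 0, -0.01, -0.39, 0.16, 0, 0, 0, 0, -0.01, -0.39, 0.16, 0, 0, 0, 0, -0.01, -0.39, 0.16, 0, 0, 0, 0, -0.01, -0.39, 0.16, 0, 0, 0, 0, -0.01, -0.39, 0.16, 0, 0, 0, 0, -0.01, -0.39, 0.16, 0, 0, 0, 0, -0.01, -0.39, 0.16, 0, 0, 0, 0, -0.01, -0.39, 0.16, 0, 0, 0, 0, -0.01, -0.39, 0.16, 0]}}

```text
clock: 6.05
position: [0.4588, -0.2484, 0.2515]
ee_rot: [0.01, -3.141, -0.001]
force: [-0.4, 0.6, -0.1]
width: 0.008
gripper_force: 0.0
```

```bash
python3 - <<'E'
from h import *
a=optics.get_image('top');b=optics.get_image('scene')
t=cv2.resize(a[230:385,235:535],None,fx=2,fy=2);u=cv2.resize(b[100:260,120:420],None,fx=2,fy=2)[:280]
cv2.imwrite('pics/p3.png',np.vstack([t[:310],u]))
E
```

```text
(no output)
```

View pics/p3.png

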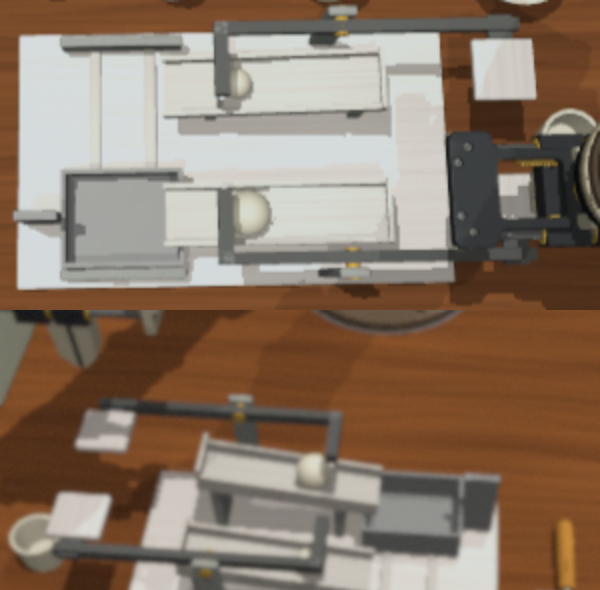

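The tray is aligned with lane a, and the gripper is centred over paddle a. Now I'll press.

Request:
{"method": "arm_command", "body": {"deltas": [0, 0, 0, -0.001, -0.002, -0.04, 0, 0, 0, 0, -0.001, -0.002, -0.08, 0, 0, 0, 0, -0.001, -0.002, -0.088, 0, 0, 0, 0, -0.001, -0.002, -0.096, 0, 0, 0, 0, -0.001, -0.002, -0.104, 0, 0, 0, 0, -0.001, -0.002, -0.112, 0, 0, 0, 0, -0.001, -0.002, -0.12, 0, 0, 0, 0, -0.001, -0.002, -0.128, 0, 0, 0, 0, -0.001, -0.002, -0.134, 0, 0, 0, 0, -0.001, -0.002, -0.139, 0, 0, 0, 0, -0.001, -0.002, -0.139, 0, 0, 0, 0, -0.001, -0.002, -0.139, 0, 0, 0, 0, -0.001, -0.002, -0.139, 0, 0, 0, 0, -0.001, -0.002, -0.139, 0, 0, 0, 0, -0.001, -0.002, -0.139, 0, 0, 0, 0, -0.001, -0.002, -0.139, 0, 0, 0, 0, -0.001, -0.002, -0.139, 0, 0, 0, 0, -0.001, -0.002, -0.139, 0, 0, 0, 0, -0.001, -0.002, -0.139, 0]}}

```text
clock: 8.05
position: [0.4575, -0.2523, 0.1128]
ee_rot: [-0.006, 3.141, -0.001]
force: [1.2, -2.4, 3.5]
width: 0.004
gripper_force: 1.8
```

```bash
python3 - <<'E'
from h import *
a=optics.get_image('top');b=optics.get_image('scene')
t=cv2.resize(a[230:385,235:535],None,fx=2,fy=2);u=cv2.resize(b[100:260,120:420],None,fx=2,fy=2)[:280]
cv2.imwrite('pics/p4.png',np.vstack([t[:310],u]))
E
```

```text
(no output)
```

View pics/p4.png

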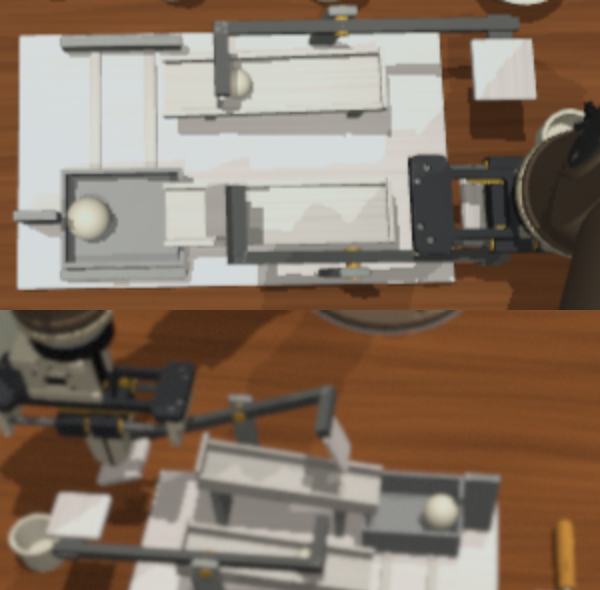

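The large ball is in the tray, at (90,218) in the upper view, and the small ball is still held. I'll let the paddle up.

Request:
{"method": "arm_command", "body": {"deltas": [0, 0, 0, 0, 0, 0.01, 0, 0, 0, 0, 0, 0, 0.02, 0, 0, 0, 0, 0, 0, 0.03, 0, 0, 0, 0, 0, 0, 0.04, 0, 0, 0, 0, 0, 0, 0.05, 0, 0, 0, 0, 0, 0, 0.06, 0, 0, 0, 0, 0, 0, 0.09, 0, 0, 0, 0, 0, 0, 0.13, 0, 0, 0, 0, 0, 0, 0.14, 0, 0, 0, 0, 0, 0, 0.14, 0, 0, 0, 0, 0, 0, 0.14, 0, 0, 0, 0, 0, 0, 0.14, 0, 0, 0, 0, 0, 0, 0.14, 0, 0, 0, 0, 0, 0, 0.14, 0]}}

```text
clock: 9.55
position: [0.457, -0.2519, 0.2519]
ee_rot: [0.006, -3.14, -0.001]
force: [-0.6, 0.6, 0.4]
width: 0.009
gripper_force: 0.0
```

```bash
python3 - <<'E'
from h import *
a=optics.get_image('top');b=optics.get_image('scene')
t=cv2.resize(a[230:385,235:535],None,fx=2,fy=2);u=cv2.resize(b[100:260,120:420],None,fx=2,fy=2)[:280]
cv2.imwrite('pics/p5.png',np.vstack([t[:310],u]))
E
```

```text
(no output)
```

View pics/p5.png

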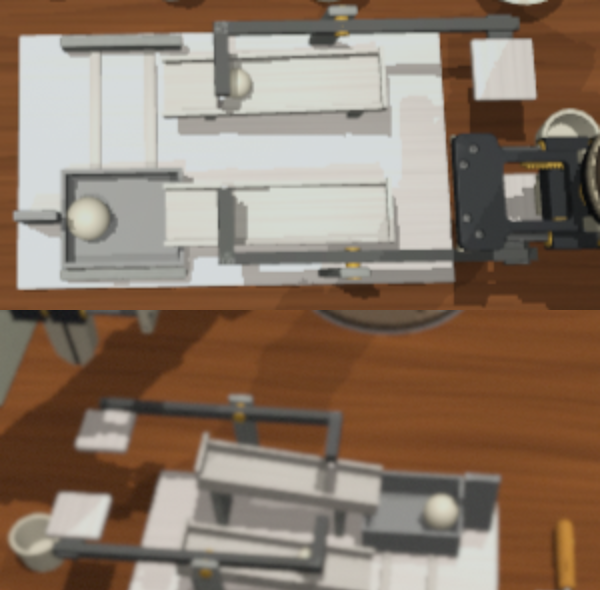

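The gate is shut, both paddles are up, the large ball is at rest in the tray at (90,218), and the arm is clear.

```bash
python3 -c "
from cell import arm
print(arm.sign_off())"
```

```text
the job is handed in; nothing more can be done
None
```

The job is handed in (no verdict was returned): the last pictures show the larger ball at rest in the tray at lane a's stop, both levers up, the smaller ball still behind its gate, and the arm clear.

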